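Load a filter cartridge into the bench purifier

ROBOT

A 6-joint arm with a two-finger parallel gripper is mounted at the origin on the work surface. World frame = base frame: x ahead of the robot, y to its left, z up, the work surface at z = 0. Lengths are in mm, angles in degrees, forces in N, time in s.
With the tool pointing down it reaches from about 375 to 925 mm from the base axis. Payload 5.7 kg.
Tool frame: the origin (TCP) lies on the front face of the gripper's body, between the roots of the fingers; the fingertips stand 73 mm ahead of it and the grasp point (between the pads) lies 54 mm ahead of it; z points along the fingers, y is the direction in which the jaws open and shut (so a half turn about z gives the same grasp; the last joint's range is limited). The gripper opens to 85 mm and grips with 20 to 120 N. Pads are 22 mm wide; open, the fingers measure 114 mm over their backs; the gripper's body (76 mm by 85 mm) begins 54 mm behind the grasp point. The pads swing forward as they close: fully open they stand 13 mm farther back than shut.
Start: joints at [62.275, 20.558, 86.54, -0, 72.909, -6.595], TCP at [216.292, 559.634, 303.867] pointing down, gripper open.
Joint ranges: [-170.27, 170.27], [-57.76, 135], [12.27, 136.19], [-55.21, 235.2], [11.17, 155.16], [-170.74, 170.74]. Speed limits (degrees/s): [136.94, 136.94, 180, 180, 180, 180].

INTERFACE

Orientations are given as [roll, pitch, yaw] about the fixed x, y, z axes, in that order (R = Rz(yaw) Ry(pitch) Rx(roll)).
In Python, from plant import observe, snapshot, camera_info, sign_off, recognise, landmark_of gives the robot as it stands.
- The arm moves only by the shell command python3 -m jog 'ROWS' [FORCE]. ROWS is JSON, a list of rows, each an object of numbers: "tx", "ty", "tz": the shift along the tool's x, y, z in units of 0.05 m (1.0 is 0.05 m); "roll": the turn about the tool's z in units of 0.15 rad (1.0 is 0.15 rad); "fingers": the opening, from -1 (shut) to 1 (fully open). A call has 1 to 8 rows; each row shifts and turns the pose as measured when the row begins, along the tool's axes as they then stand; what a row does not reach is not made up. A row lasts 1/8 s, in which the tool goes at most 62.5 mm and 10.7 degrees, less where a joint would pass 70% of its speed; a pose out of reach is approached as far as the arm can. A call with a number of a shift or a turn outside -1 to 1 is refused whole. A call with a gripper value outside its range is refused whole. The fingers move at their own pace and stop on an object; FORCE is the grip in N (left out, the last holds). Time passes only in rows, so rows that do not move let the fingers close. It gives the time, the measured TCP pose, the force and the opening at its end, in the units of the state.
- observe(): the state, without advancing time (a new reading comes with each control period).
- snapshot(name): name is "scene" or "side" or "wrist"; returns (picture, depth): 384x512x3 uint8, red, green, blue; 384x512 float32, mm along the optical axis (not along the pixel's ray), 0 where there is no reading.
- camera_info(name): a dict with "intrinsics" (3x3 intrinsics, pixels), "D" ([k1, k2, p1, p2, k3] as OpenCV has them; the pictures are not rectified), "rvec" (rotation vector, rad) and "tvec" (3), from world to camera coordinates, as OpenCV has them; the wrist camera has in their place "tool_from_camera" (4x4, takes a point from camera to tool coordinates, whose origin is the TCP and whose axes are the flange's). Camera axes: x right, y down, z forward; pixel columns grow to the right and rows downward; lengths in mm; the calibration is good to about 2 mm. A picture is of the moment at which its call begins: read the wrist's pose just before it. camera_info takes no time and is no camera call.
- sign_off(): hands the job in, once; it reports no verdict.
Trained networks look in the newest picture that a camera, given by its name, has taken for a name from the list of things; names that differ only in an ending like _2 or _b are one class to them, and where a whole thing is asked for, a point or a joint stands for the part that bears it (a point fixed in the world has none). Each returns a list of dicts, best first, with "confidence" (0 to 1); they miss things now and then, are a little off and sometimes report something else, mostly with a low value. They report only what shows in the picture. A call takes as long as a camera call. They do not tell look-alikes from the thing itself.
- recognise(camera, label): "extent" ([centre column, centre row, width, height] as shares, 0 to 1, of the picture: columns of its width, rows of its height, round what is visible of it).
- landmark_of(camera, label): "point" ([column, row] as shares, 0 to 1, of the picture: columns of its width, rows of its height: a listed point, or the origin of a listed thing).
The state is a dict: "clock": time; "qpos": joint angles; "qvel": joint speeds; "joint_torque": joint torques, N m; "tool_pos": TCP position; "tcp_rot": TCP orientation; "wrist_force": force on the tool from outside, world axes, zero at the start; "wrist_torque": the same for the moment, N m; "opening": finger opening in mm.
Only numpy, scipy, OpenCV 4.12 (cv2) and the standard library are available. Lean on these libraries where they do the work, as an engineer would, in place of code of your own. Each camera call takes 0.05 s, during which the arm holds its last target. There are 200 camera calls.

TASK

Take the end filter cartridge from the lower end of the sloping feeder, so that the next one rolls down to the stop, and lay it in the open bay of the white purifier. Then press it down, lifter plate and all, until it is fully home with its top flush with the deck, and let go of it. Leave the other two cartridges on the feeder and do not disturb the other things on the bench.

Things in the scene. Friction and masses are not known exactly. Their poses are not given: they have to be found in the camera images.
- cart1_mid (a point): Cartridge to load, at the feeder's lower end: lying cylinder, 42 mm diameter, 60 mm long, about 0.12 kg, white with blue ends and a yellow band; both ends flat and alike. Point at its centre; y = the cylinder's axis (level); x and z turn as it rolls. It touches the stop and the next cartridge, but its end faces are free, with space beside and below them: grip it by these, 60 mm apart, from above.
- cart2_mid (a point): The next cartridge on the feeder, same kind; point at its centre. It rolls down to the stop by itself when the first is taken away.
- cart3_mid (a point): The third cartridge on the feeder, uphill of the second, same kind; point at its centre.
- stop_place (a point): Fixed to the feeder: where the centre of a cartridge lies when it rests against the end stop, 85 mm above the bench. y = along the cartridges, x = level, away from the stop (the uphill side).
- feeder: Aluminium track rising at 12 degrees to its +x, on a base plate 200 x 110 x 8 mm. Origin on the bench below stop_place, same axes. Track floor and blue end stop are 50 mm wide (y), narrower than a cartridge is long; clear side guides, 64 mm apart inside and 74 mm outside, begin 32 mm uphill of the origin and stand 24 mm above the track floor. Fixed.
- bay_home (a point): Fixed to the purifier: where the cartridge's centre lies when fully home in the bay, 49 mm above the bench, 21 mm below the deck. y = along the bay, as the cartridge must lie. The bay is a pocket open at the top, 47 mm wide (x), 65 mm long (y), 42 mm deep with the lifter down. A finger slot in the middle of each end, 34 mm wide and 30 mm deep, reaches 27.5 mm farther out.
- purifier: White bench unit, flat deck 70 mm above the bench, bay lined with blue. Origin on the bench below bay_home, same axes. It spans x -75 to 125 mm, y -85 to 85 mm; at x 75 to 125 mm a panel with a screen stands 25 mm above the deck. Fixed.
- lifter (a joint): Orange plate, the bay's floor: travel down in m, 0 = up (starts at 0 to 0.002), 0.016 = fully down on a solid stop. Stiff slide, no spring: it bears the cartridge's weight, sinks under a push of about 8 N and stays where left. At 0 a cartridge laid on it lies 16 mm above home, its top 16 mm proud of the deck; at 0.016 its top is level with the deck.
- bottle_small_mid (a point): Bystander, leave alone: small glass reagent bottle, blue cap, 44 mm diameter, 95 mm high, standing between the feeder and the purifier. Point on it half-way up, at the middle of its footprint.
- beaker_mid (a point): Bystander, leave alone: small glass beaker, 56 mm across, 60 mm high, standing behind the small bottle, farther from the robot. Point on it half-way up, at the middle of its footprint.
- petri_mid (a point): Bystander, leave alone: stack of two Petri dishes, 90 mm diameter, 32 mm high, at the left. Point on it half-way up, at the middle of its footprint.
- pipette_mid (a point): Bystander, leave alone: hand pipette lying down, about 290 mm long, 30 mm high, at the right. Point at its middle.
- tipbox_mid (a point): Bystander, leave alone: blue box of yellow pipette tips, 120 x 85 x 53 mm, at the left. Point on it half-way up, at the middle of its footprint.
There are look-alikes about, which are no part of the job. What is shaped like the part that bears cart1_mid but purple is not meant. Leave any orange look-alike of the part that bears cart3_mid alone.

How it is judged:
By the outcome, as a careful person would: the job done as asked, in the order asked, and still so for the second after the job is handed in, with the robot touching nothing.
It also fails if it takes over 54 s, if anything falls off the work surface, if the arm or the gripper's body presses on something with over 40 N, if the wrist force passes 120 N, or if a joint passes its speed limit or range.

## Working session

There is one attempt and no reset: what is moved stays moved. The work goes in short steps, Python scripts to look and compute and a shell command to move; the robot and the scene stay as the last step left them, time stands still between calls to the robot, and variables do not carry over. Pictures are saved under pics/ and viewed, about 8 in all and at most 12, crops included, and the job is handed in when it is done.

```bash
mkdir -p pics; ls
cat > h.py <<'E'
import numpy as np,cv2
from plant import *
def cam(n,st=None):
    c=camera_info(n);K=np.array(c["intrinsics"],float);D=np.array(c["D"],float)
    if n=="wrist":
        from scipy.spatial.transform import Rotation as R
        T=np.eye(4);T[:3,:3]=R.from_euler("xyz",st["tcp_rot"],degrees=True).as_matrix();T[:3,3]=st["tool_pos"]
        return K,D,T@np.array(c["tool_from_camera"])
    M=np.eye(4);M[:3,:3]=cv2.Rodrigues(np.array(c["rvec"],float))[0];M[:3,3]=np.ravel(c["tvec"])
    return K,D,np.linalg.inv(M)
def ray(n,uv,st=None):
    K,D,T=cam(n,st);p=cv2.undistortPoints(np.array([[uv]],float),K,D)[0,0]
    return T[:3,3],T[:3,:3]@np.array([p[0],p[1],1])
def atz(n,uv,z,st=None):
    o,d=ray(n,uv,st);return o+d*(z-o[2])/d[2]
def cloud(n,depth,st=None):
    K,D,T=cam(n,st);h,w=depth.shape
    uv=np.stack(np.meshgrid(np.arange(w),np.arange(h)),-1).reshape(-1,1,2).astype(float)
    p=cv2.undistortPoints(uv,K,D).reshape(-1,2);z=depth.reshape(-1,1)
    P=np.hstack([p*z,z])@T[:3,:3].T+T[:3,3];P[z[:,0]==0]=np.nan
    return P.reshape(h,w,3)
E
python3 - <<'E'
from h import *
np.set_printoptions(precision=1,suppress=True)
s=observe();print(s)
for n in("scene","side"):
    im,d=snapshot(n);cv2.imwrite(f"pics/{n}0.png",im[...,::-1]);np.savez(f"pics/{n}0.npz",im=im,d=d)
    print(n,cam(n)[2])
    for l,z in(("cart1_mid",85),("cart2_mid",94),("stop_place",85),("feeder",0),("bay_home",49),("purifier",0),("bottle_small_mid",47),("beaker_mid",30)):
        for r in landmark_of(n,l)[:3]:
            uv=np.array(r["point"])*[512,384];print(l,round(r["confidence"],2),uv,atz(n,uv,z))
E
```

```text
pics
{'clock': 0.0, 'qpos': array([62.3, 20.6, 86.6, -0. , 72.9, -6.6]), 'qvel': array([-0. ,  0.1, -0. , -0. , -0.1,  0.2]), 'joint_torque': array([ -0. , -52.8, -27.9,  -0. ,   0. ,  -0. ]), 'tool_pos': array([216. , 559.2, 303. ]), 'tcp_rot': array([-179.9,   -0. ,  158.9]), 'wrist_force': array([ 0.5,  0.4, -0. ]), 'wrist_torque': array([0., 0., 0.]), 'opening': 85.18467817242959}
scene [[   0.5    0.7   -0.5 1229.3]
 [   0.9   -0.4    0.3 -383.7]
 [   0.    -0.6   -0.8 1106.5]
 [   0.     0.     0.     1. ]]
cart1_mid 0.75 [219.3 205.4] [ 524.2 -157.9   85. ]
cart1_mid 0.6 [207.3 193.2] [ 458.  -174.1   85. ]
cart1_mid 0.57 [125.  259.3] [ 579.1 -490.7   85. ]
cart2_mid 0.47 [224.  212.9] [ 565.2 -158.2   94. ]
stop_place 0.86 [216.6 209.4] [ 535.2 -172.5   85. ]
stop_place 0.51 [345.3 131.1] [416.9 435.8  85. ]
stop_place 0.15 [229.9 220.6] [ 595.9 -151.5   85. ]
feeder 0.92 [217.2 222.2] [ 528.9 -174.7    0. ]
bay_home 0.64 [315.  182.8] [564.4 203.3  49. ]
purifier 0.9 [316.2 190.6] [567.9 214.    0. ]
bottle_small_mid 0.6 [250.7 184.9] [465.3 -10.8  47. ]
bottle_small_mid 0.48 [313.5 189.4] [586.8 182.9  47. ]
bottle_small_mid 0.34 [216.5 223.4] [ 562.2 -187.6   47. ]
beaker_mid 0.57 [277.  220.8] [635.9   5.2  30. ]
side [[  -1.    -0.     0.1  442.9]
 [  -0.1    0.7   -0.7  858.3]
 [  -0.    -0.7   -0.7 1023.9]
 [   0.     0.     0.     1. ]]
cart1_mid 0.83 [293.8 168. ] [411.6 -94.7  85. ]
cart1_mid 0.76 [253.2 149.4] [ 535.6 -167.3   85. ]
cart1_mid 0.7 [249.9 135.6] [ 550.6 -230.3   85. ]
cart2_mid 0.82 [244.1 149.5] [ 561.8 -155.5   94. ]
stop_place 0.7 [255.4 150.7] [ 528.5 -162.    85. ]
stop_place 0.64 [267.3 201.5] [481.2  39.2  85. ]
bay_home 0.89 [231.  256.2] [565.  198.9  49. ]
purifier 0.6 [229.3 267.9] [571.6 202.8   0. ]
bottle_small_mid 0.88 [270.8 200.4] [473.2   1.4  47. ]
```

Run:
```python
import cv2,numpy as np
a=cv2.imread("pics/scene0.png")[90:300,90:400];b=cv2.imread("pics/side0.png")[90:320,130:390]
a=cv2.resize(a,(775,525),interpolation=3);b=cv2.resize(b,(650,575),interpolation=3)
cv2.imwrite("pics/sA.png",a);cv2.imwrite("pics/sB.png",b)
```

```text
(no output)
```

View pics/sA.png

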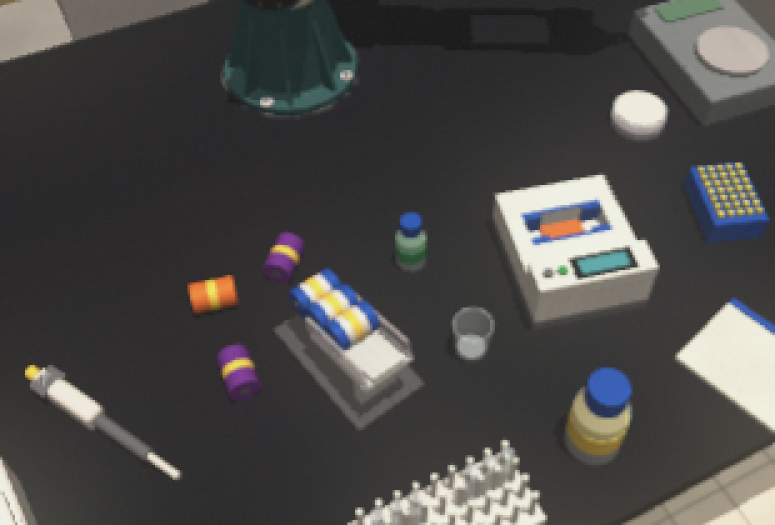

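View pics/sB.png

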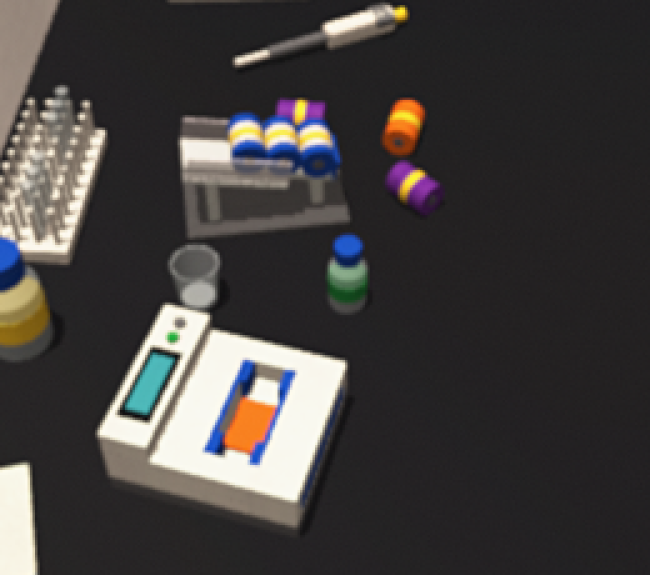

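Run:
```python
from h import *
np.set_printoptions(precision=1,suppress=True)
C=[];I=[]
for n in("scene","side"):
    f=np.load(f"pics/{n}0.npz");P=cloud(n,f["d"]).reshape(-1,3);c=f["im"].reshape(-1,3)
    C.append(P);I.append(c)
    def rect(m,t):
        q=P[m];print(n,t,len(q),cv2.minAreaRect(q[:,:2].astype(np.float32)),np.median(q[:,2]))
    near=lambda x,y,r:np.hypot(P[:,0]-x,P[:,1]-y)<r
    rect(near(575,200,150)&(P[:,2]>62)&(P[:,2]<78),"deck")
    rect(near(575,200,150)&(P[:,2]>85)&(P[:,2]<110),"panel")
    rect(near(590,-165,110)&(P[:,2]>4)&(P[:,2]<14),"base")
    h=c.astype(int);hs=cv2.cvtColor(c[None],cv2.COLOR_RGB2HSV)[0]
    Z=near(560,-165,80)&(P[:,2]>85)
    rect(Z,"carts");
    b=Z&(hs[:,0]>105)&(hs[:,0]<130)&(hs[:,1]>150);rect(b,"blue")
    y=Z&(hs[:,0]>15)&(hs[:,0]<35)&(hs[:,1]>90);rect(y,"yellow")
    q=P[y];d=np.linalg.svd(q[:,:2]-q[:,:2].mean(0))[2][0];print("yellow dir",np.degrees(np.arctan2(d[1],d[0])),q.mean(0),q.min(0))
    o=near(565,200,60)&(hs[:,0]<14)&(hs[:,1]>160)&(P[:,2]>5);rect(o,"orange")
```

```text
scene deck 1235 ((586.0350952148438, 198.70079040527344), (170.8490447998047, 205.76026916503906), 76.45278930664062) 72.08921629198835
scene panel 690 ((659.6589965820312, 182.27761840820312), (171.52175903320312, 54.92228317260742), 76.80017852783203) 97.40619564811095
scene base 897 ((599.5524291992188, -167.889892578125), (214.59681701660156, 199.59912109375), 81.8194808959961) 9.015623014049424
scene carts 770 ((572.5407104492188, -162.47296142578125), (133.21661376953125, 74.46358489990234), 12.455345153808594) 110.06542934815332
scene blue 183 ((570.0162963867188, -162.89144897460938), (113.86797332763672, 61.196468353271484), 11.477599143981934) 114.2936707737947
scene yellow 112 ((568.8599243164062, -161.70082092285156), (116.48656463623047, 12.755891799926758), 11.868456840515137) 112.7475605238792
yellow dir 12.422655723862366 [ 576.9 -160.4  113.3] [ 511.9 -178.6   87.7]
scene orange 65 ((552.2344360351562, 206.13619995117188), (56.570892333984375, 21.823596954345703), 74.32714080810547) 44.364682736366376
side deck 3049 ((588.9522705078125, 199.9215087890625), (174.52929
[... 255 characters left out ...]
 (212.04234313964844, 136.15211486816406), 10.93377685546875) 8.592346434486103
side carts 882 ((571.447509765625, -158.2784881591797), (133.38491821289062, 74.48873138427734), 10.882379531860352) 107.01123791282168
side blue 292 ((565.8890380859375, -162.8233642578125), (121.40943908691406, 67.13175201416016), 10.162678718566895) 107.88912858197762
side yellow 121 ((572.3148803710938, -171.62220764160156), (119.95244598388672, 40.63457489013672), 10.953092575073242) 111.26017195273539
yellow dir 10.869321852245031 [ 572.5 -161.6  111.6] [ 511.8 -196.6   90.1]
side orange 213 ((570.3851928710938, 206.0358123779297), (62.50153732299805, 38.71880340576172), 74.31316375732422) 43.33629389246005
```

```bash
cat >> h.py <<'E'
def wrap(a): return (a+180)%360-180
def to(x,y,z,yaw):
    "shift still to go in tool units (50 mm) at the present yaw, and turn units"
    from scipy.spatial.transform import Rotation as R
    s=observe();t=R.from_euler("xyz",s["tcp_rot"],degrees=True).inv().apply(np.array([x,y,z])-s["tool_pos"])/50
    d=wrap(yaw-s["tcp_rot"][2]);d=(d+90)%180-90
    print("t",s["clock"],"pos",s["tool_pos"].round(1),s["tcp_rot"].round(1),"shift",t.round(3),"roll",round(-np.radians(d)/.15,2),"F",s["wrist_force"].round(1),"op",round(s["opening"],1))
E
python3 -m jog '[{"roll":-0.94},{"roll":-0.94},{"roll":-0.94},{"roll":-0.94}]'; python3 -c "
from h import *
to(528,-171,303,191.2)"
```

```text
t 0.9 pos [216.3 559.6 303.9] [-180.    -0.   158.9] shift [-11.083 -11.383   0.019] roll -3.76 F [-0.4 -0.1 -0.7] op 85.7invalid input at $[0]: expected keys tx, ty, tz, roll, fingers
```

```bash
python3 -m jog '[{"tx":0,"ty":0,"tz":0,"roll":-0.94,"fingers":1},{"tx":0,"ty":0,"tz":0,"roll":-0.94,"fingers":1},{"tx":0,"ty":0,"tz":0,"roll":-0.94,"fingers":1},{"tx":0,"ty":0,"tz":0,"roll":-0.94,"fingers":1}]' 40; python3 -c "
from h import *
to(528,-171,303,191.2)"
```

```text
clock: 1.4
tool_pos: [216.3, 559.6, 303.9]
tcp_rot: [180.0, 0.0, -167.8]
wrist_force: [0.7, -0.3, 0.8]
opening: 85.2
t 1.4 pos [216.3 559.6 303.9] [ 180.     0.  -167.8] shift [ -3.01  -15.599   0.019] roll 0.11 F [ 0.7 -0.3  0.8] op 85.2
```

```bash
python3 -m jog '[{"tx":-0.5,"ty":-1,"tz":0,"roll":0,"fingers":1},{"tx":-0.5,"ty":-1,"tz":0,"roll":0,"fingers":1},{"tx":-0.5,"ty":-1,"tz":0,"roll":0,"fingers":1},{"tx":-0.5,"ty":-1,"tz":0,"roll":0,"fingers":1},{"tx":-0.3,"ty":-1,"tz":0,"roll":0,"fingers":1},{"tx":-0.2,"ty":-1,"tz":0,"roll":0,"fingers":1},{"tx":0,"ty":-1,"tz":0,"roll":0,"fingers":1},{"tx":0,"ty":-1,"tz":0,"roll":0,"fingers":1}]'; python3 -c "
from h import *
print(camera_info('wrist'))
to(528,-171,303,191.2)"
```

```text
clock: 2.4
tool_pos: [431.4, 189.4, 304.5]
tcp_rot: [179.8, 0.4, -167.3]
wrist_force: [0.4, 0.4, 0.1]
opening: 85.5
{'intrinsics': array([[303.65324959,   0.        , 256.2888363 ],
       [  0.        , 303.65324959, 194.73281486],
       [  0.        ,   0.        ,   1.        ]]), 'D': array([-0.0755429,  0.       ,  0.       ,  0.       ,  0.       ]), 'tool_from_camera': array([[ 8.70316698e-05, -9.64383546e-01, -2.64507787e-01,
         6.63869063e+01],
       [ 9.99999993e-01,  6.30184725e-05,  9.92700119e-05,
        -5.48327065e-01],
       [-7.90654893e-05, -2.64507794e-01,  9.64383544e-01,
        -6.97180504e+01],
       [ 0.00000000e+00,  0.00000000e+00,  0.00000000e+00,
         1.00000000e+00]])}
t 2.4 pos [431.4 189.4 304.5] [ 179.8    0.4 -167.3] shift [-0.301 -7.457  0.009] roll 0.17 F [0.4 0.4 0.1] op 85.5
```

```bash
python3 -m jog '[{"tx":0,"ty":-1,"tz":0,"roll":0.1,"fingers":1},{"tx":0,"ty":-1,"tz":0,"roll":0.1,"fingers":1},{"tx":0,"ty":-1,"tz":0,"roll":0,"fingers":1},{"tx":0,"ty":-1,"tz":0,"roll":0,"fingers":1},{"tx":-0.1,"ty":-1,"tz":0,"roll":0,"fingers":1},{"tx":-0.1,"ty":-1,"tz":0,"roll":0,"fingers":1},{"tx":-0.1,"ty":-1,"tz":0,"roll":0,"fingers":1},{"tx":0,"ty":-0.4,"tz":0,"roll":0,"fingers":1}]'
python3 - <<'E'
from h import *
to(528,-171,303,191.2)
s=observe();im,d=snapshot("wrist");cv2.imwrite("pics/w1.png",im[...,::-1]);np.savez("pics/w1.npz",im=im,d=d,pos=s["tool_pos"],rot=s["tcp_rot"])
for l,z in(("cart1_mid",85),("cart2_mid",94),("cart3_mid",103),("stop_place",85),("feeder",0)):
    for r in landmark_of("wrist",l)[:3]:
        uv=np.array(r["point"])*[512,384];print(l,round(r["confidence"],2),uv.round(1),atz("wrist",uv,z,s).round(1))
E
```

```text
clock: 3.4
tool_pos: [521.1, -185.2, 305.5]
tcp_rot: [179.9, 0.8, -169.3]
wrist_force: [-0.4, 0.3, -0.8]
opening: 85.2
t 3.4 pos [ 521.1 -185.2  305.5] [ 179.9    0.8 -169.3] shift [-0.188  0.254  0.053] roll -0.05 F [-0.4  0.3 -0.8] op 85.2
cart1_mid 0.89 [285.2  61.9] [ 410.9 -180.1   85. ]
cart1_mid 0.59 [155.8 178.9] [ 539.5 -282.7   85. ]
cart2_mid 0.76 [267.5 229.2] [ 567.5 -165.3   94. ]
cart3_mid 0.98 [266.3 270.1] [ 607.7 -158.8  103. ]
cart3_mid 0.56 [179.7  60. ] [ 428.2 -268.6  103. ]
feeder 0.88 [267.  166.4] [ 522.3 -171.5    0. ]
```

View pics/w1.png

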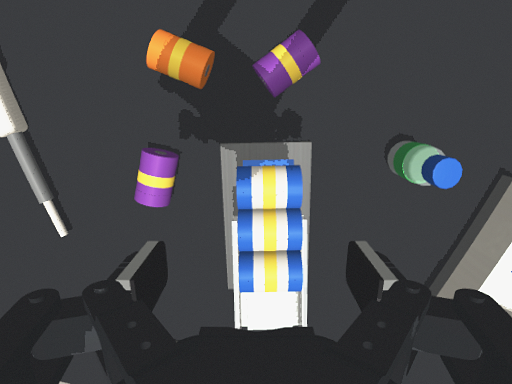

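Run:
```python
from h import *
from scipy.optimize import least_squares
f=np.load("pics/w1.npz");st={"tool_pos":f["pos"],"tcp_rot":f["rot"]};P=cloud("wrist",f["d"],st)
im=f["im"];hs=cv2.cvtColor(im,cv2.COLOR_RGB2HSV)
a=np.radians(11.);ex=np.array([np.cos(a),np.sin(a)]);ey=np.array([-ex[1],ex[0]])
blue=(hs[...,0]>105)&(hs[...,0]<130)&(hs[...,1]>150)
# yaw from yellow line
y=(hs[...,0]>15)&(hs[...,0]<35)&(hs[...,1]>120);y[:170]=0;y[295:]=0;y[:,:250]=0;y[:,285:]=0
q=P[y][:,:2];q=q[np.isfinite(q[:,0])];d=np.linalg.svd(q-q.mean(0))[2][0];print("yellow",np.degrees(np.arctan2(d[1],d[0])),q.mean(0))
for r0,r1 in((170,203),(212,246),(255,288)):
    p=P[r0:r1,238:302].reshape(-1,3);p=p[np.isfinite(p[:,0])&(p[:,2]>85)]
    u=p[:,:2]@ex;v=p[:,:2]@ey;z=p[:,2]
    r=least_squares(lambda c:np.hypot(u-c[0],z-c[1])-21,[np.median(u),np.median(z)-18],loss="soft_l1").x
    vm=(np.percentile(v,1)+np.percentile(v,99))/2
    print("centre",(r[0]*ex+vm*ey).round(1),"z",r[1].round(1),"len",np.percentile(v,99)-np.percentile(v,1),len(p))
to(528,-171,303,191.0)
```

```text
yellow 11.947434849690955 [ 562.31038987 -165.08772311]
centre [ 526.6 -172. ] z 84.8 len 57.901539965326805 2099
centre [ 567.  -164.2] z 93.6 len 58.6411882154479 2162
centre [ 607.6 -157. ] z 102.4 len 60.66805892517854 2101
t 3.7 pos [ 519.7 -181.   305.3] [ 179.8    0.7 -169.1] shift [-0.2    0.164  0.049] roll -0.01 F [-0.1  0.6  0. ] op 85.1
```

```bash
python3 -m jog '[{"tx":-0.17,"ty":0.14,"tz":0.5,"roll":0,"fingers":1},{"tx":0,"ty":0,"tz":0.8,"roll":0,"fingers":1},{"tx":0,"ty":0,"tz":0.7,"roll":0,"fingers":1},{"tx":0,"ty":0,"tz":0,"roll":0,"fingers":1},{"tx":0,"ty":0,"tz":0,"roll":0,"fingers":1}]'
python3 - <<'E'
from h import *
to(526.6,-172,144,191.3)
s=observe();im,d=snapshot("wrist");cv2.imwrite("pics/w2.png",im[...,::-1])
to(526.6,-172,144,191.3)
print([ (round(r["confidence"],2),atz("wrist",np.array(r["point"])*[512,384],85,s).round(1)) for r in landmark_of("wrist","stop_place")])
E
```

```text
clock: 4.32
tool_pos: [528.3, -165.1, 206.3]
tcp_rot: [179.9, 0.9, -168.6]
wrist_force: [1.0, -1.0, -0.0]
opening: 85.6
t 4.325 pos [ 528.3 -165.1  206.3] [ 179.9    0.9 -168.6] shift [ 0.079 -0.132  1.245] roll 0.01 F [ 1. -1. -0.] op 85.6
t 4.375 pos [ 528.2 -165.1  206.4] [ 179.8    0.9 -168.6] shift [ 0.076 -0.132  1.246] roll 0.01 F [-0.3  0.2 -0. ] op 85.4
[]
```

View pics/w2.png

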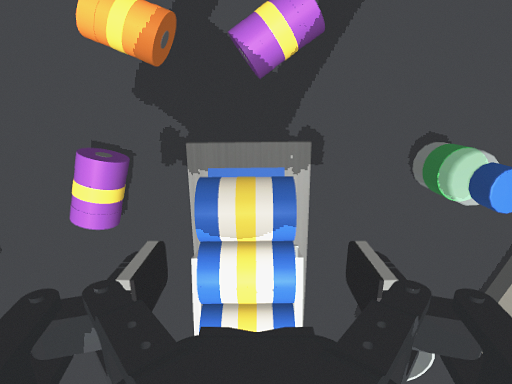

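```bash
python3 -m jog '[{"tx":0.09,"ty":-0.13,"tz":0.2,"roll":0,"fingers":1},{"tx":0,"ty":0,"tz":0.4,"roll":0,"fingers":1},{"tx":0,"ty":0,"tz":0.4,"roll":0,"fingers":1},{"tx":0,"ty":0,"tz":0.2,"roll":0,"fingers":1},{"tx":0,"ty":0,"tz":0,"roll":0,"fingers":1}]'
python3 - <<'E'
from h import *
to(525.7,-172,144,191.3)
E
```

```text
clock: 5.05
tool_pos: [528.0, -175.8, 147.9]
tcp_rot: [-179.8, 1.3, -168.7]
wrist_force: [-0.3, 0.1, -0.2]
opening: 85.5
t 5.05 pos [ 528.  -175.8  147.9] [-179.8    1.3 -168.7] shift [0.032 0.083 0.077] roll 0.0 F [-0.3  0.1 -0.2] op 85.5
```

```bash
python3 -m jog '[{"tx":0.05,"ty":0.07,"tz":0.06,"roll":0,"fingers":1},{"tx":0,"ty":0,"tz":0,"roll":0,"fingers":1}]'
python3 - <<'E'
from h import *
to(525.3,-172,144,191.3)
E
```

```text
clock: 5.3
tool_pos: [525.1, -173.1, 145.6]
tcp_rot: [-179.7, 1.3, -168.7]
wrist_force: [-0.3, -0.4, -0.2]
opening: 85.4
t 5.3 pos [ 525.1 -173.1  145.6] [-179.7    1.3 -168.7] shift [-0.006  0.02   0.032] roll 0.0 F [-0.3 -0.4 -0.2] op 85.4
```

```bash
python3 -m jog '[{"tx":0,"ty":0.02,"tz":0.03,"roll":0,"fingers":-1},{"tx":0,"ty":0,"tz":0,"roll":0,"fingers":-1},{"tx":0,"ty":0,"tz":0,"roll":0,"fingers":-1},{"tx":0,"ty":0,"tz":0,"roll":0,"fingers":-1},{"tx":0,"ty":0,"tz":0,"roll":0,"fingers":-1}]' 40
python3 - <<'E'
from h import *
to(525.3,-172,144,191.3)
E
```

```text
clock: 5.92
tool_pos: [525.2, -172.0, 144.9]
tcp_rot: [-179.7, 1.4, -168.7]
wrist_force: [0.1, -0.3, -0.0]
opening: 59.0
t 5.925 pos [ 525.2 -172.   144.9] [-179.7    1.4 -168.7] shift [-0.002 -0.001  0.018] roll 0.0 F [ 0.1 -0.3 -0. ] op 59.0
```

```bash
python3 -m jog '[{"tx":0,"ty":0,"tz":-0.2,"roll":0,"fingers":-1},{"tx":0,"ty":0,"tz":-0.4,"roll":0,"fingers":-1},{"tx":0,"ty":0,"tz":-0.5,"roll":0,"fingers":-1},{"tx":0,"ty":0,"tz":-0.6,"roll":0,"fingers":-1},{"tx":0,"ty":0,"tz":-0.4,"roll":0,"fingers":-1},{"tx":0,"ty":0,"tz":0,"roll":0,"fingers":-1}]'
python3 - <<'E'
from h import *
to(563.2,205.1,245,166.5)
im,d=snapshot("wrist");im2,_=snapshot("side");cv2.imwrite("pics/w3.png",np.hstack([cv2.resize(im,(400,300)),cv2.resize(im2[100:300,130:390],(390,300))])[...,::-1])
E
```

```text
clock: 6.68
tool_pos: [522.4, -171.8, 255.3]
tcp_rot: [-179.7, 1.4, -168.7]
wrist_force: [0.1, -0.2, -1.0]
opening: 59.6
t 6.675 pos [ 522.4 -171.8  255.3] [-179.7    1.4 -168.7] shift [-2.276  7.233  0.223] roll 2.89 F [ 0.1 -0.2 -1. ] op 59.6
```

View pics/w3.png

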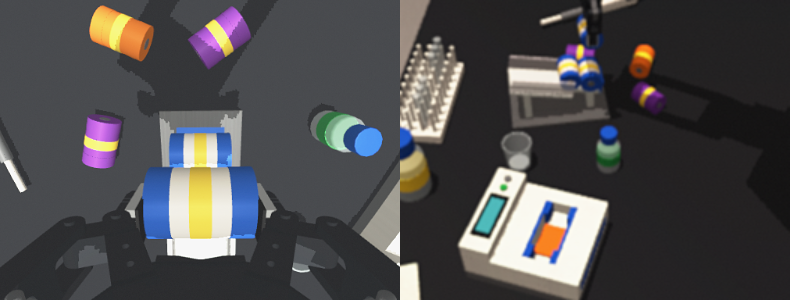

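```bash
python3 -m jog '[{"tx":0,"ty":0.3,"tz":0,"roll":0.72,"fingers":-1},{"tx":0,"ty":0.5,"tz":0,"roll":0.72,"fingers":-1},{"tx":0,"ty":0.6,"tz":0,"roll":0.72,"fingers":-1},{"tx":0,"ty":0.6,"tz":0,"roll":0.7,"fingers":-1}]'
python3 - <<'E'
from h import *
to(563.2,205.1,245,166.5)
E
```

```text
clock: 7.28
tool_pos: [518.3, -70.7, 248.5]
tcp_rot: [179.6, 0.7, 165.7]
wrist_force: [-0.1, -0.1, -1.3]
opening: 59.3
t 7.275 pos [518.3 -70.7 248.5] [179.6   0.7 165.7] shift [0.489 5.567 0.1  ] roll -0.09 F [-0.1 -0.1 -1.3] op 59.3
```

```bash
python3 -m jog '[{"tx":-0.1,"ty":0.6,"tz":0,"roll":-0.05,"fingers":-1},{"tx":-0.1,"ty":0.8,"tz":0,"roll":-0.04,"fingers":-1},{"tx":-0.2,"ty":0.9,"tz":0,"roll":0,"fingers":-1},{"tx":-0.2,"ty":0.9,"tz":0,"roll":0,"fingers":-1},{"tx":-0.2,"ty":0.9,"tz":0,"roll":0,"fingers":-1},{"tx":-0.2,"ty":0.8,"tz":0,"roll":0,"fingers":-1},{"tx":-0.2,"ty":0.5,"tz":0,"roll":0,"fingers":-1},{"tx":0,"ty":0.1,"tz":0,"roll":0,"fingers":-1}]'
python3 - <<'E'
from h import *
to(563.2,205.1,245,166.5)
s=observe();im,d=snapshot("wrist");cv2.imwrite("pics/w4.png",im[...,::-1]);np.savez("pics/w4.npz",im=im,d=d,pos=s["tool_pos"],rot=s["tcp_rot"])
print([ (round(r["confidence"],2),r["point"],atz("wrist",np.array(r["point"])*[512,384],49,s).round(1)) for r in landmark_of("wrist","bay_home")])
to(563.2,205.1,245,166.5)
E
```

```text
clock: 8.28
tool_pos: [638.6, 192.6, 237.0]
tcp_rot: [179.9, -0.5, 166.5]
wrist_force: [-0.1, 0.4, -1.4]
opening: 59.3
t 8.275 pos [638.6 192.6 237. ] [179.9  -0.5 166.5] shift [ 1.527 -0.107 -0.149] roll 0.0 F [-0.1  0.4 -1.4] op 59.3
[(0.82, [0.4879, 0.2687], array([564.8, 204.7,  49. ]))]
t 8.375 pos [637.5 191.4 237.1] [180.   -0.5 166.5] shift [ 1.51  -0.08  -0.145] roll 0.0 F [ 0.1 -0.7 -2. ] op 59.3
```

View pics/w4.png

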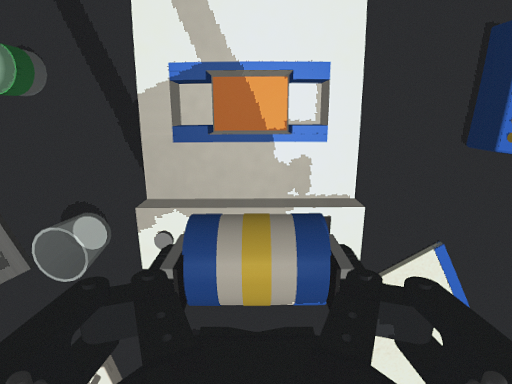

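Run:
```python
from h import *
f=np.load("pics/w4.npz");st={"tool_pos":f["pos"],"tcp_rot":f["rot"]};P=cloud("wrist",f["d"],st)
hs=cv2.cvtColor(f["im"],cv2.COLOR_RGB2HSV)
b=(hs[...,0]>105)&(hs[...,0]<130)&(hs[...,1]>150);b[:50]=0;b[150:]=0;b[:,:160]=0;b[:,340:]=0
b&=np.abs(P[...,2]-70)<6
ys,xs=np.nonzero(b);Q=np.array([atz("wrist",(x,y),70,st)[:2] for x,y in zip(xs,ys)],np.float32)
print(len(Q),cv2.minAreaRect(Q),np.median(P[b][:,2]))
g=np.radians(76.5);ey=np.array([np.cos(g),np.sin(g)]);ex=np.array([ey[1],-ey[0]])
u=Q@ex;v=Q@ey
h,e=np.histogram(u,bins=np.arange(u.min(),u.max()+1,1.));print("u",e[0],h)
print("v",np.percentile(v,[0,1,50,99,100]))
o=(hs[...,0]<14)&(hs[...,1]>160);o[:60]=0;o[150:]=0;p=P[o];p=p[np.isfinite(p[:,0])];print("orange",cv2.minAreaRect(p[:,:2].astype(np.float32)),np.median(p[:,2]))
print("orig guess uv",np.array([563.2,205.1])@ex,np.array([563.2,205.1])@ey)
# deck edges
m=(np.abs(P[...,2]-70)<4);q=P[m][:,:2].astype(np.float32);vv=q@ey;print("deck v",np.percentile(vv,[.3,99.7]))
# held cartridge
c=P[215:300,190:325].reshape(-1,3);c=c[np.isfinite(c[:,0])];from scipy.optimize import least_squares
U=c[:,:2]@ex;r=least_squares(lambda k:np.hypot(U-k[0],c[:,2]-k[1])-21,[np.median(U),np.median(c[:,2])-18],loss="soft_l1").x
V=c[:,:2]@ey;print("cart u,z",r,"v",np.percentile(V,[2,98]).mean(),"tcp u v z",f["pos"][:2]@ex,f["pos"][:2]@ey,f["pos"][2],"pitch")
```

```text
Traceback (most recent call last):
  File "h.py", line 15, in atz
    o,d=ray(n,uv,st);return o+d*(z-o[2])/d[2]
        ~~~^^^^^^^^^
  File "h.py", line 12, in ray
    K,D,T=cam(n,st);p=cv2.undistortPoints(np.array([[uv]],float),K,D)[0,0]
          ~~~^^^^^^
  File "h.py", line 4, in cam
    c=camera_info(n);K=np.array(c["intrinsics"],float);D=np.array(c["D"],float)
ValueError: time passes only in moves, steps and waits
```

Run:
```python
from h import *
f=np.load("pics/w4.npz");st={"tool_pos":f["pos"],"tcp_rot":f["rot"]};P=cloud("wrist",f["d"],st)
hs=cv2.cvtColor(f["im"],cv2.COLOR_RGB2HSV)
b=(hs[...,0]>105)&(hs[...,0]<130)&(hs[...,1]>150);b[:50]=0;b[150:]=0;b[:,:160]=0;b[:,340:]=0
b&=np.abs(P[...,2]-70)<6
Q=P[b][:,:2].astype(np.float32)
print(len(Q),cv2.minAreaRect(Q),np.median(P[b][:,2]))
g=np.radians(76.5);ey=np.array([np.cos(g),np.sin(g)]);ex=np.array([ey[1],-ey[0]])
u=Q@ex;v=Q@ey
h,e=np.histogram(u,bins=np.arange(u.min(),u.max()+1,1.));print("u",e[0],h)
print("v",np.percentile(v,[0,1,50,99,100]))
o=(hs[...,0]<14)&(hs[...,1]>160);o[:60]=0;o[150:]=0;p=P[o];p=p[np.isfinite(p[:,0])];print("orange",cv2.minAreaRect(p[:,:2].astype(np.float32)),np.median(p[:,2]))
print("orig guess uv",np.array([563.2,205.1])@ex,np.array([563.2,205.1])@ey)
m=(np.abs(P[...,2]-70)<4);q=P[m][:,:2].astype(np.float32);vv=q@ey;print("deck v",np.percentile(vv,[.3,99.7]))
c=P[215:300,190:325].reshape(-1,3);c=c[np.isfinite(c[:,0])];from scipy.optimize import least_squares
U=c[:,:2]@ex;r=least_squares(lambda k:np.hypot(U-k[0],c[:,2]-k[1])-21,[np.median(U),np.median(c[:,2])-18],loss="soft_l1").x
V=c[:,:2]@ey;print("cart u,z",r,"v",np.percentile(V,[2,98]).mean(),"tcp u v z",f["pos"][:2]@ex,f["pos"][:2]@ey,f["pos"][2],"pitch")
```

```text
3604 ((564.4844970703125, 204.80325317382812), (118.86337280273438, 58.4441032409668), 76.70758819580078) 69.88472677097008
u 471.85544442419996 [126 218 243 207 252 209 123  83 125  93 101 118 111   0   0   0   0   0
   0   0   0   0   0   0   0   0   0   0   0   0   0   0   0   0   0   0
   0   0   0   0   0   0   0   0   0   0  37 105  71  96 116  71  80 203
 166 155 257 199  39]
v [271.42147996 272.25360558 330.60868101 389.54854255 390.45575773]
orange ((564.5675048828125, 204.52952575683594), (61.50040054321289, 42.7513542175293), 76.52047729492188) 42.41483981366099
orig guess uv 499.7590950411253 330.90949959720945
deck v [246.33484467 415.52769555]
cart u,z [575.8573522  176.87799326] v 336.3776259518735 tcp u v z 576.0240624454995 336.32793219259173 236.95681507625642 pitch
```

```bash
python3 -m jog '[{"tx":0.5,"ty":-0.05,"tz":0,"roll":0,"fingers":-1},{"tx":0.6,"ty":0,"tz":0,"roll":0,"fingers":-1},{"tx":0.35,"ty":0,"tz":0.1,"roll":0,"fingers":-1},{"tx":0,"ty":0,"tz":0.3,"roll":0,"fingers":-1},{"tx":0,"ty":0,"tz":0.3,"roll":0,"fingers":-1},{"tx":0,"ty":0,"tz":0,"roll":0,"fingers":-1}]'
python3 - <<'E'
from h import *
to(564.5,204.8,127,166.6)
E
```

```text
clock: 9.12
tool_pos: [561.3, 199.3, 198.3]
tcp_rot: [-179.7, -0.8, 166.2]
wrist_force: [-0.5, -0.1, -1.1]
opening: 59.4
t 9.125 pos [561.3 199.3 198.3] [-179.7   -0.8  166.2] shift [-0.056  0.128  1.424] roll -0.05 F [-0.5 -0.1 -1.1] op 59.4
```

```bash
sed -i 's/def to(x,y,z,yaw):/def to(x,y,z,yaw,L=0):/; s/s\["tool_pos"\])\/50/s["tool_pos"])\/50-np.array([0,0,L\/50])/' h.py
python3 -m jog '[{"tx":-0.04,"ty":0.12,"tz":0.2,"roll":-0.05,"fingers":-1},{"tx":0,"ty":0,"tz":0.3,"roll":0,"fingers":-1},{"tx":0,"ty":0,"tz":0.1,"roll":0,"fingers":-1},{"tx":0,"ty":0,"tz":0,"roll":0,"fingers":-1}]'
python3 - <<'E'
from h import *
to(564.5,204.8,65,166.6,60)
E
```

```text
clock: 9.62
tool_pos: [566.1, 204.8, 165.5]
tcp_rot: [-179.7, -0.8, 166.6]
wrist_force: [-0.1, 0.8, -1.3]
opening: 59.1
t 9.625 pos [566.1 204.8 165.5] [-179.7   -0.8  166.6] shift [0.004 0.002 0.81 ] roll 0.0 F [-0.1  0.8 -1.3] op 59.1
```

Aligned. Lowering gently, leaving the last part for a check.

```bash
python3 -m jog '[{"tx":0,"ty":0,"tz":0.15,"roll":0,"fingers":-1},{"tx":0,"ty":0,"tz":0.2,"roll":0,"fingers":-1},{"tx":0,"ty":0,"tz":0.1,"roll":0,"fingers":-1},{"tx":0,"ty":0,"tz":0,"roll":0,"fingers":-1}]'
python3 - <<'E'
from h import *
to(564.5,204.8,65,166.6,60)
E
```

```text
clock: 10.12
tool_pos: [565.9, 204.8, 141.9]
tcp_rot: [-179.8, -0.7, 166.6]
wrist_force: [-0.3, 0.4, -2.3]
opening: 59.4
t 10.125 pos [565.9 204.8 141.9] [-179.8   -0.7  166.6] shift [ 0.008 -0.001  0.338] roll 0.0 F [-0.3  0.4 -2.3] op 59.4
```

```bash
python3 -m jog '[{"tx":0,"ty":0,"tz":0.12,"roll":0,"fingers":-1},{"tx":0,"ty":0,"tz":0.1,"roll":0,"fingers":-1},{"tx":0,"ty":0,"tz":0.06,"roll":0,"fingers":-1},{"tx":0,"ty":0,"tz":0,"roll":0,"fingers":-1}]'
python3 - <<'E'
from h import *
to(564.5,204.8,65,166.6,60)
E
```

```text
clock: 10.62
tool_pos: [566.0, 204.9, 127.2]
tcp_rot: [-179.8, -0.7, 166.6]
wrist_force: [-0.3, 0.5, -1.6]
opening: 59.4
t 10.625 pos [566.  204.9 127.2] [-179.8   -0.7  166.6] shift [ 0.014 -0.004  0.044] roll 0.0 F [-0.3  0.5 -1.6] op 59.4
```

```bash
python3 -m jog '[{"tx":0.01,"ty":0,"tz":0.03,"roll":0,"fingers":-1},{"tx":0,"ty":0,"tz":0.03,"roll":0,"fingers":-1},{"tx":0,"ty":0,"tz":0,"roll":0,"fingers":-1}]';python3 -m jog '[{"tx":0,"ty":0,"tz":0.02,"roll":0,"fingers":-1},{"tx":0,"ty":0,"tz":0,"roll":0,"fingers":-1}]'
```

```text
clock: 11.0
tool_pos: [565.6, 205.1, 124.3]
tcp_rot: [-179.8, -0.7, 166.6]
wrist_force: [0.5, 0.1, -2.1]
opening: 59.6
clock: 11.25
tool_pos: [565.9, 205.1, 123.5]
tcp_rot: [-179.8, -0.6, 166.6]
wrist_force: [-1.0, -0.4, -1.4]
opening: 59.6
```

```bash
python3 -m jog '[{"tx":0,"ty":0,"tz":0.03,"roll":0,"fingers":-1},{"tx":0,"ty":0,"tz":0,"roll":0,"fingers":-1}]';python3 -m jog '[{"tx":0,"ty":0,"tz":0.03,"roll":0,"fingers":-1},{"tx":0,"ty":0,"tz":0,"roll":0,"fingers":-1}]'
```

```text
clock: 11.5
tool_pos: [565.9, 205.1, 122.6]
tcp_rot: [-179.8, -0.6, 166.6]
wrist_force: [-0.2, -0.7, -1.8]
opening: 59.1
clock: 11.75
tool_pos: [566.0, 205.2, 121.6]
tcp_rot: [-179.8, -0.6, 166.6]
wrist_force: [0.2, 0.2, -1.5]
opening: 59.3
```

```bash
python3 -m jog '[{"tx":0,"ty":0,"tz":0.03,"roll":0,"fingers":-1},{"tx":0,"ty":0,"tz":0,"roll":0,"fingers":-1}]';python3 -m jog '[{"tx":0,"ty":0,"tz":0.03,"roll":0,"fingers":-1},{"tx":0,"ty":0,"tz":0,"roll":0,"fingers":-1}]'
python3 - <<'E'
from h import *
im,d=snapshot("wrist");im2,_=snapshot("side");cv2.imwrite("pics/w5.png",np.hstack([cv2.resize(im,(450,338)),cv2.resize(im2[200:300,170:270],(338,338))])[...,::-1])
E
```

```text
clock: 12.0
tool_pos: [566.0, 205.2, 120.3]
tcp_rot: [-179.8, -0.6, 166.6]
wrist_force: [0.2, -0.9, 0.1]
opening: 59.3
clock: 12.25
tool_pos: [566.0, 205.2, 119.0]
tcp_rot: [-179.8, -0.6, 166.6]
wrist_force: [-1.1, 0.1, -0.3]
opening: 59.4
```

View pics/w5.png

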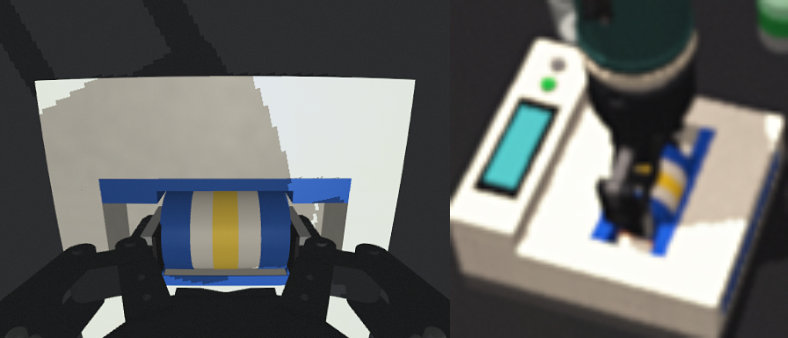

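```bash
python3 -m jog '[{"tx":0,"ty":0,"tz":0,"roll":0,"fingers":0.65},{"tx":0,"ty":0,"tz":0,"roll":0,"fingers":0.65},{"tx":0,"ty":0,"tz":0,"roll":0,"fingers":0.65}]'; python3 -m jog '[{"tx":0,"ty":0,"tz":-0.2,"roll":0,"fingers":0.65},{"tx":0,"ty":0,"tz":-0.4,"roll":0,"fingers":0.65},{"tx":0,"ty":0,"tz":-0.5,"roll":0,"fingers":0.65},{"tx":0,"ty":0,"tz":-0.4,"roll":0,"fingers":-1},{"tx":0,"ty":0,"tz":0,"roll":0,"fingers":-1},{"tx":0,"ty":0,"tz":0,"roll":0,"fingers":-1},{"tx":0,"ty":0,"tz":0,"roll":0,"fingers":-1},{"tx":0,"ty":0,"tz":0,"roll":0,"fingers":-1}]'
python3 - <<'E'
from h import *
s=observe();im,d=snapshot("wrist");cv2.imwrite("pics/w6.png",im[...,::-1]);np.savez("pics/w6.npz",im=im,d=d,pos=s["tool_pos"],rot=s["tcp_rot"])
to(564.5,204.8,86,166.6,73)
E
```

```text
clock: 12.72
tool_pos: [566.3, 205.2, 118.6]
tcp_rot: [-179.8, -0.6, 166.6]
wrist_force: [-0.4, 0.4, -0.5]
opening: 70.4
clock: 13.72
tool_pos: [566.4, 205.1, 196.2]
tcp_rot: [-179.8, -0.6, 166.6]
wrist_force: [-0.2, 0.2, -0.2]
opening: 0.1
t 13.775 pos [566.3 205.1 196.2] [-179.8   -0.6  166.6] shift [ 0.01  -0.006  0.744] roll 0.0 F [-0.3 -0.6 -0.3] op -0.2
```

View pics/w6.png

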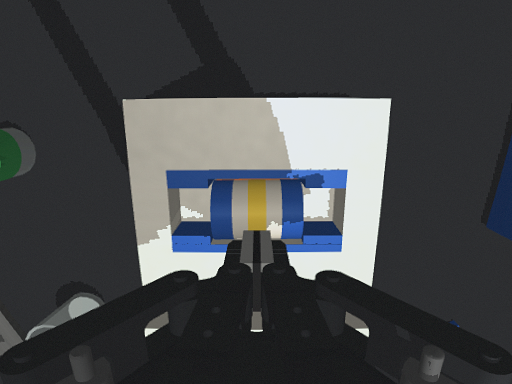

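The cartridge (cols 210–303, rows 178–240) lies straight in the bay. The fingers are shut over its middle, so I'll press with them.

```bash
python3 -m jog '[{"tx":0,"ty":0,"tz":0.25,"roll":0,"fingers":-1},{"tx":0,"ty":0,"tz":0.25,"roll":0,"fingers":-1},{"tx":0,"ty":0,"tz":0.1,"roll":0,"fingers":-1},{"tx":0,"ty":0,"tz":0,"roll":0,"fingers":-1}]' ; python3 -m jog '[{"tx":0,"ty":0,"tz":0.06,"roll":0,"fingers":-1},{"tx":0,"ty":0,"tz":0.06,"roll":0,"fingers":-1},{"tx":0,"ty":0,"tz":0.06,"roll":0,"fingers":-1}]';python3 -m jog '[{"tx":0,"ty":0,"tz":0.06,"roll":0,"fingers":-1},{"tx":0,"ty":0,"tz":0.06,"roll":0,"fingers":-1}]';python3 -c "
from h import *
to(564.5,204.8,70,166.6,73)"
```

```text
clock: 14.28
tool_pos: [565.0, 204.8, 162.3]
tcp_rot: [-179.7, -0.8, 166.6]
wrist_force: [0.6, -0.4, 0.8]
opening: -0.0
clock: 14.65
tool_pos: [565.5, 204.9, 153.4]
tcp_rot: [-179.8, -0.7, 166.6]
wrist_force: [-0.7, -0.1, -0.4]
opening: 0.1
clock: 14.9
tool_pos: [566.7, 204.8, 148.7]
tcp_rot: [-179.8, -0.5, 166.6]
wrist_force: [0.1, -1.5, 7.2]
opening: 0.1
t 14.9 pos [566.7 204.8 148.7] [-179.8   -0.5  166.6] shift [ 0.027 -0.005  0.115] roll 0.01 F [ 0.1 -1.5  7.2] op 0.1
```

```bash
python3 -m jog '[{"tx":0.02,"ty":0,"tz":0.06,"roll":0,"fingers":-1},{"tx":0,"ty":0,"tz":0.06,"roll":0,"fingers":-1}]' ; python3 -m jog '[{"tx":0,"ty":0,"tz":0.05,"roll":0,"fingers":-1}]';python3 -m jog '[{"tx":0,"ty":0,"tz":0.05,"roll":0,"fingers":-1}]';python3 -m jog '[{"tx":0,"ty":0,"tz":0.05,"roll":0,"fingers":-1}]'
```

```text
clock: 15.15
tool_pos: [567.2, 204.7, 144.5]
tcp_rot: [-179.8, -0.3, 166.7]
wrist_force: [-0.2, -2.4, 7.7]
opening: -0.1
clock: 15.28
tool_pos: [567.6, 204.5, 142.8]
tcp_rot: [-179.8, -0.2, 166.7]
wrist_force: [-2.2, -0.8, 6.6]
opening: -0.4
clock: 15.4
tool_pos: [567.9, 204.5, 142.1]
tcp_rot: [-179.9, -0.2, 166.7]
wrist_force: [-8.3, -1.2, 26.4]
opening: 0.2
clock: 15.52
tool_pos: [567.9, 204.5, 142.1]
tcp_rot: [-179.9, -0.2, 166.7]
wrist_force: [-7.8, -3.7, 27.2]
opening: 0.1
```

```bash
python3 -m jog '[{"tx":0.03,"ty":0,"tz":0.04,"roll":0,"fingers":-1}]'; python3 -m jog '[{"tx":0,"ty":0,"tz":-0.3,"roll":0,"fingers":-1},{"tx":0,"ty":0,"tz":-0.6,"roll":0,"fingers":-1},{"tx":-0.3,"ty":0,"tz":-0.8,"roll":0,"fingers":-1},{"tx":-0.6,"ty":0,"tz":-0.5,"roll":0,"fingers":-1},{"tx":-0.6,"ty":0,"tz":0,"roll":0,"fingers":-1},{"tx":0,"ty":0,"tz":0,"roll":0,"fingers":-1}]'
python3 - <<'E'
from h import *
s=observe();im,d=snapshot("wrist");im2,_=snapshot("side");cv2.imwrite("pics/w7.png",np.hstack([cv2.resize(im,(400,300)),cv2.resize(im2[100:300,130:390],(390,300))])[...,::-1])
st=s;P=cloud("wrist",d,st);hs=cv2.cvtColor(im,cv2.COLOR_RGB2HSV)
g=np.radians(76.6);ey=np.array([np.cos(g),np.sin(g)]);ex=np.array([ey[1],-ey[0]]);c0=np.array([564.5,204.8])
u=(P[...,:2]-c0)@ex;v=(P[...,:2]-c0)@ey
t=(abs(v)<28)&(abs(u)<4);print("cart top z",np.nanpercentile(P[t][:,2],[5,50,95]),"by end",np.nanmedian(P[t&(v<-15)][:,2]),np.nanmedian(P[t&(v>15)][:,2]))
k=(abs(v)<70)&(u>-60)&(u<-36);print("deck z",np.nanmedian(P[k][:,2]))
k=(abs(v)<70)&(u<60)&(u>36);print("deck z",np.nanmedian(P[k][:,2]))
to(564.5,204.8,70,166.6,73)
E
```

```text
clock: 15.65
tool_pos: [567.4, 204.7, 142.3]
tcp_rot: [-179.9, 0.0, 166.7]
wrist_force: [-0.6, -3.8, 11.4]
opening: 0.1
clock: 16.4
tool_pos: [642.3, 187.7, 259.8]
tcp_rot: [-180.0, 0.2, 166.7]
wrist_force: [0.4, 0.3, -0.6]
opening: -0.1
cart top z [68.38294037 69.66304414 70.75802354] by end 69.82492111929807 69.67662447037952
deck z 69.73402039123181
deck z 69.72895736001945
t 16.5 pos [640.  188.3 259.2] [-180.     0.   166.8] shift [ 1.545 -0.02   2.323] roll 0.02 F [ 0.3 -1.1 -0.4] op -0.2
```

View pics/w7.png

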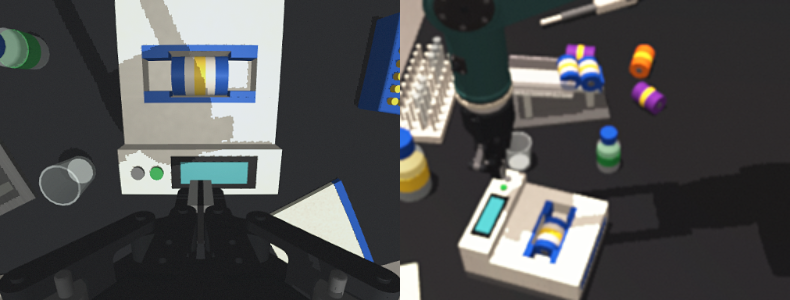

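The cartridge top is level with the deck (69.7 mm for both), the other two cartridges are at the stop, and the bench is undisturbed.

```bash
python3 -c "
from plant import *
print(sign_off())"
```

```text
the job is handed in; nothing more can be done
None
```

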